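# Close the grinding jar's screw plug and lock it

## Robot

A 7-joint arm with a two-finger parallel gripper is mounted at the origin on a cart in front of the work surface, level with it; the furniture and walls round the work are solid. World frame = base frame: x ahead of the robot, y to its left, z up, the work surface at z = 0. Lengths are in m, angles in rad, forces in N, time in s.
With the tool pointing down it reaches from about 0.35 to 0.9 m from the base axis. Payload 8.1 kg.
Tool frame: the origin (TCP) lies between the finger pads; the fingertips stand 17 mm ahead of it and the grasp point (between the pads) lies 2 mm behind it; z points along the fingers, y is the direction in which the jaws open and shut (so a half turn about z gives the same grasp; the last joint's range is limited). The gripper opens to 92 mm and grips with 3 to 60 N. Pads are 19 mm wide; open, the fingers measure 130 mm over their backs; the gripper's body (75 mm by 190 mm) begins 47 mm behind the grasp point.
Start: joints at [-1.312, 0.434, 0.025, 1.573, -0.012, 1.134, -0.075], TCP at [0.221, 0.585, 0.244] pointing down, gripper open.
Joint ranges: [-2.62, 2.62], [-0.44, 2.09], [-1.27, 1.32], [0.08, 2.57], [-1.32, 4.46], [0.12, 2], [-2.74, 2.74]. Speed limits (rad/s): [2.22, 2.22, 3.01, 3.01, 3.14, 3.14, 3.14].

## Interface

Orientations are given as a rotation vector (axis times angle).
In Python, from cell import arm gives the robot as it stands. The module is installed in compiled form; this text tells all that it offers.
- The arm moves only by the shell command python3 -m crank 'ROWS' [FORCE]. ROWS is JSON, a list of rows, each a list of 5 numbers: the opening, from 0 (shut) to 1 (fully open), then the shift along the world's x, y, z normalised to -1 to 1, where 1 is 40 cm, then the turn about the world's z normalised to -1 to 1, where 1 is 60 degrees. In form: [[fingers, tx, ty, tz, twist], ...]. A call has exactly 8 rows; each row shifts and turns the commanded pose from where the row before left it; what a row does not reach is not made up. A row lasts 1/12 s, in which the tool goes at most 41.7 mm and 7.16 degrees, less where a joint would pass 70% of its speed; a pose out of reach is approached as far as the arm can. A call with a number of a shift or a turn outside -1 to 1 is refused whole. A call with a gripper value outside its range is refused whole. The fingers move at their own pace and stop on an object; FORCE is the grip in N (left out, the last holds). Time passes only in rows, so rows that do not move let the fingers close, or fill a call up. It gives the time, the measured TCP pose, the force and the opening at its end, in the units of the state.
- arm.observe(): the state, without advancing time (a new reading comes with each control period).
- arm.get_image(name): name is "side" or "top"; returns the picture (480x640x3 uint8, red, green, blue); there is no depth.
- arm.get_calibration(name): a dict with "intrinsics" (3x3 intrinsics, pixels), "distortion" ([k1, k2, p1, p2, k3] as OpenCV has them; the pictures are not rectified), "extrinsics" (4x4, takes a point from camera to world coordinates). Camera axes: x right, y down, z forward; pixel columns grow to the right and rows downward; lengths in m; the calibration is good to about 2 mm. A picture is of the moment at which its call begins. get_calibration takes no time and is no camera call.
- arm.sign_off(): hands the job in, once; it reports no verdict.
The state is a dict: "clock": time; "joints": joint angles; "dq": joint speeds; "joint_efforts": joint torques, N m; "position": TCP position; "ee_rot": TCP orientation; "force": force on the tool from outside, world axes, zero at the start; "ft_torque": the same for the moment, N m; "width": opening from 0.0 (shut) to 1.0 (fully open).
Only numpy, scipy, OpenCV 4.12 (cv2) and the standard library are available. Lean on these libraries where they do the work, as an engineer would, in place of code of your own. Each camera call takes 0.05 s, during which the arm holds its last target.

## Task

The blue-handled plug stands loosely on the mouth of the steel grinding jar, its brass lugs on top of the rim. Without lifting it off, turn it backward (counterclockwise from above) until it drops into its thread, then turn it forward (clockwise) all the way down to its stop, and finally swing the yellow keeper fully over the plug to lock it. Keep the plug upright and leave the beaker and the bottle beside the jar as they are.

Things in the scene. Friction and masses are not known exactly. Their poses are not given: they have to be found in the camera images.
- jar: Steel grinding jar, 115 mm across, fixed on a grey base plate 250 x 150 mm, 12 mm thick. Origin: on the jar's upright axis at bench level, z up; the x axis points from the jar's axis to the keeper's post (22 mm across, 88 mm from the jar's axis).
- jar_rim (a point): Centre of the jar's mouth (bore 68 mm) on the jar's axis, level with the flat top of the rim, 82 mm above the bench. Axes as jar.
- entry_gap (a point): Middle of one of three like entry gaps in the rim, each 38 degrees wide, 120 degrees apart: at -25, 95 and 215 degrees counterclockwise from the jar's x axis. On the counterclockwise side of each a red tooth stands 12 mm above the rim: a lug sliding counterclockwise on the rim is stopped over a gap; sliding clockwise it runs against the next tooth, with no way in.
- thread_end (a point): Point on the rim above where the plug_lug is when the plug is home, at -90 degrees from the jar's x axis. From each gap a coarse right-hand thread runs clockwise below the rim, sinking 6 mm over the 65 degrees to its end stop.
- plug_grip (a point): Centre of the plug's blue blade handle, on the plug's axis (z up). Blade 64 mm long (along x), 14 mm thick (along y), 36 mm tall, on the flat top of an aluminium hub 64 mm across. Loose, 0.45 kg. Height above the bench: 131 mm with the lugs on the rim, 118 mm once dropped into the thread, 112 mm fully home. Turning takes little torque.
- plug_lug (a point): Middle of the brass lug under the +x end of the blade, 38 mm from the plug's axis; two more at 120 and 240 degrees. Lugs: 7 mm thick, 24 degrees wide, out to 44 mm. This lug starts at -98 to -58 degrees from the jar's x axis. At about -25 (free 7 degrees either way; the teeth stop it at -18) all lugs are over gaps and the plug, let go or pressed lightly, drops 13 mm. Home is at about -90.
- keeper (a joint): Yellow keeper bar, 18 mm wide, 8 mm thick, on the post beside the jar. 0: parked, along the jar's y axis; grows counterclockwise to 1.57 at its stop, where it points to the jar's axis with its tip over the hub: locked. It stays where left (about 1 N at the knob moves it). It passes 2.5 mm above the hub of a plug that is fully home and runs against the hub of one that is not.
- keeper_knob (a point): Upper part of the black round knob on the keeper: upright, 14 mm across, 34 mm tall, 36 mm from the hinge axis. This point is 124 mm above the bench, 14 mm below the knob's top and 20 mm above the bar.
- keeper_hinge (a point): Point on the keeper's upright hinge axis, at the underside of the bar, 96 mm above the bench.
- beaker: Empty glass beaker, 90 mm across, 112 mm tall, bystander. Origin: centre of its underside.
- bottle: Amber bottle with a blue cap, 54 mm across, 120 mm tall, bystander. Origin: centre of its underside.
Things that resemble listed ones, but are neither listed nor needed, are in the scene too. Leave any green, pink or purple look-alike of the part that bears plug_grip alone.

How it is judged:
On the way, in this order (a step that is already met when the one before it is completed fails the run):
1. the plug has been turned back until it dropped into its thread (z of plug_grip in the frame of jar below 0.12 m and horizontal distance between plug_grip and jar below 0.004 m and angle between plug_grip's own z axis and vertical below 0.1 rad), for 0.1 s.
2. the plug has been driven forward fully home (z of plug_grip in the frame of jar below 0.11375 m and angle between the x axis of plug_grip and the y axis of jar, either way round below 0.14 rad and value of joint keeper below 1.3 rad), for 0.1 s.
At the end, for the whole second after the job is handed in: The plug is fully home (within 2 mm of its lowest height and 8 degrees of its stop), upright and centred in the jar's mouth, the keeper is swung over it to within 0.15 rad of its stop, and all is at rest (z of plug_grip in the frame of jar below 0.11375 m and angle between the x axis of plug_grip and the y axis of jar, either way round below 0.14 rad and horizontal distance between plug_grip and jar below 0.004 m and angle between plug_grip's own z axis and vertical below 0.08 rad and value of joint keeper above 1.42 rad and velocity of joint keeper below 0.05 rad/s); the robot touches nothing.
It fails at once if the plug is lifted off the rim (more than 9 mm) (z of plug_grip in the frame of jar above 0.14 m).
It fails at once if the plug is tipped (cross-threaded) (angle between plug_grip's own z axis and vertical above 0.2 rad).
It fails at once if the beaker or the bottle is moved more than 2 cm or tipped (distance of any of beaker, bottle from where it was at the start of the episode above 0.02 m or angle between any of beaker, bottle's own z axis and vertical above 0.2 rad).
It also fails if it takes over 48 s, if anything falls off the work surface, if the arm or the gripper's body presses on something with over 40 N, if the wrist force passes 120 N, or if a joint passes its speed limit or range.

## Working session

There is one attempt and no reset: what is moved stays moved. The work goes in short steps, Python scripts to look and compute and a shell command to move; the robot and the scene stay as the last step left them, time stands still between calls to the robot, and variables do not carry over. Pictures are saved under pics/ and viewed, and the job is handed in when it is done.

```bash
mkdir -p pics; python3 - <<'E'
from cell import arm
import cv2
s=arm.observe()
for k in s: print(k,s[k])
for n in("side","top"):
    im=arm.get_image(n); cv2.imwrite(f"pics/{n}0.png",im[:,:,::-1])
    c=arm.get_calibration(n); print(n,c)
E
```

```text
clock 0.0
joints [-1.31160867  0.43521619  0.02496513  1.57411384 -0.01161639  1.13401197
 -0.07512187]
dq [-0.00127153 -0.00082694  0.00078569 -0.00016993  0.00043487  0.0010272
  0.00182095]
joint_efforts [-1.21255263e-03 -6.67855453e+01  9.84328799e-01 -3.14454138e+01
 -6.07521040e-02  4.31434333e-02  1.68864899e-04]
position [0.22108305 0.58405653 0.24294261]
ee_rot [-5.65312630e-01 -3.09014514e+00  2.50682766e-03]
force [0.57364149 0.55970968 0.82773007]
ft_torque [-0.04538946 -0.00815906 -0.03693654]
width 1.0011497788739625
side {'intrinsics': array([[601.03790611,   0.        , 324.63474762],
       [  0.        , 601.03790611, 235.81782617],
       [  0.        ,   0.        ,   1.        ]]), 'distortion': array([-0.14517761,  0.        ,  0.        ,  0.        ,  0.        ]), 'extrinsics': array([[ 0.93295692, -0.20816036,  0.29370164,  0.09745467],
       [-0.35998467, -0.53594142,  0.76366081, -1.09579783],
       [-0.00155704, -0.81819072, -0.5749448 ,  0.89048743],
       [ 0.        ,  0.        ,  0.        ,  1.        ]])}
top {'intrinsics': array([[444.41994191,   0.        , 325.71591398],
       [  0.        , 444.41994191, 240.53626169],
       [  0.        ,   0.        ,   1.        ]]), 'distortion': array([-0.01758106,  0.        ,  0.        ,  0.        ,  0.        ]), 'extrinsics': array([[-0.01796872, -0.98034401,  0.19647582,  0.3038443 ],
       [-0.99977196,  0.01534935, -0.01484652,  0.00420118],
       [ 0.01153892, -0.19669779, -0.98039626,  1.06481257],
       [ 0.        ,  0.        ,  0.        ,  1.        ]])}
```

View pics/side0.png

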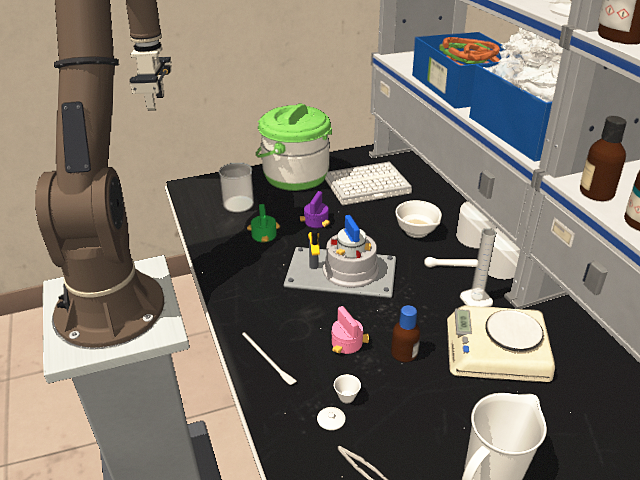

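View pics/top0.png

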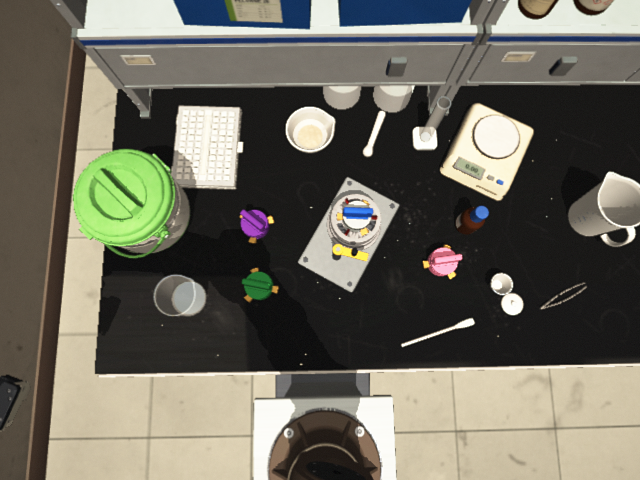

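Side view: the blue-handled plug is on the jar at (351,230), with the keeper at (315,245). Top view: the plug is at (357,213), the keeper at (348,252) and the bottle at (475,215). The beaker is at (180,296). The plug candidates in the top view are blue (357,213), green (258,286), purple (254,223) and pink (444,262). Only the blue one sits on the jar, so I'll confirm it in an enlarged crop.

```bash
python3 - <<'E'
import cv2,numpy as np
a=cv2.imread("pics/side0.png")[200:310,270:410]; b=cv2.imread("pics/top0.png")[165:300,290:410]
a=cv2.resize(a,(509,400),interpolation=cv2.INTER_CUBIC);b=cv2.resize(b,(356,400),interpolation=cv2.INTER_CUBIC)
c=cv2.hconcat([a,b]); c=cv2.resize(c,(800,int(400*800/865)));print(c.shape)
cv2.imwrite("pics/crop0.png",c)
E
```

```text
(369, 800, 3)
```

View pics/crop0.png

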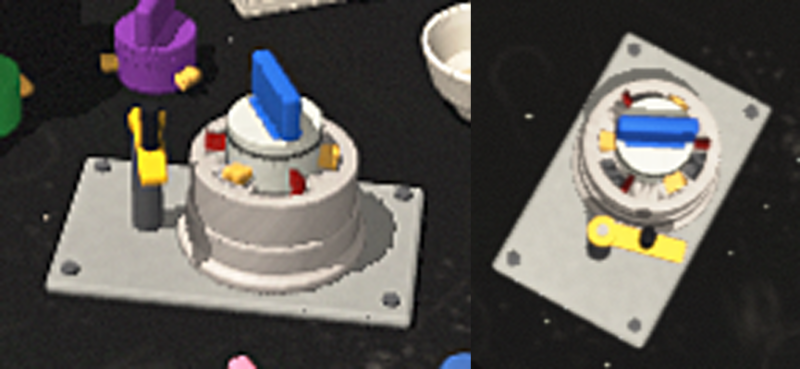

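```bash
cat > h.py <<'E'
import cv2,numpy as np
from cell import arm
C={n:arm.get_calibration(n) for n in("side","top")}
def ray(n,p):
    c=C[n];u=cv2.undistortPoints(np.float64(p).reshape(-1,1,2),c["intrinsics"],c["distortion"]).reshape(-1,2)
    E=c["extrinsics"];d=np.c_[u,np.ones(len(u))]@E[:3,:3].T
    return E[:3,3],d
def onz(n,p,z):
    o,d=ray(n,p);return o+d*((z-o[2])/d[:,2])[:,None]
def tri(p,q):
    o1,d1=ray("side",p);o2,d2=ray("top",q);d1=d1[0];d2=d2[0]
    A=np.c_[d1,-d2];t=np.linalg.lstsq(A,o2-o1,rcond=None)[0]
    a=o1+t[0]*d1;b=o2+t[1]*d2;return (a+b)/2,np.linalg.norm(a-b)
def proj(n,P):
    c=C[n];E=np.linalg.inv(c["extrinsics"])
    return cv2.projectPoints(np.float64(P).reshape(-1,1,3),cv2.Rodrigues(E[:3,:3])[0],E[:3,3],c["intrinsics"],c["distortion"])[0].reshape(-1,2)
def mask(im,lo,hi,roi):
    h=cv2.cvtColor(im,cv2.COLOR_BGR2HSV);m=cv2.inRange(h,lo,hi);k=np.zeros_like(m);x0,y0,x1,y1=roi;k[y0:y1,x0:x1]=255
    return m&k
def blobs(m,a=5):
    n,l,s,c=cv2.connectedComponentsWithStats(m);return [(s[i,4],c[i].round(1),l==i) for i in range(1,n) if s[i,4]>=a]
E
python3 - <<'E'
from h import *
t=cv2.imread("pics/top0.png");s=cv2.imread("pics/side0.png")
R=(290,165,410,300)
m=mask(t,(100,120,60),(125,255,255),R)
hsv=cv2.cvtColor(t,cv2.COLOR_BGR2HSV)
print("blue V hist",np.histogram(hsv[...,2][m>0],8))
for a,c,l in blobs(m):print(a,c,onz("top",[c],.149))
mt=mask(t,(100,120,200),(125,255,255),R)
for nm,mm in(("all",m),("bright",mt)):
    pts=np.argwhere(mm>0)[:,::-1]
    P=onz("top",pts,.149)[:,:2]
    print(nm,len(pts),cv2.minAreaRect((P*1000).astype(np.float32)))
for nm,lo,hi in(("red",(0,150,50),(6,255,255)),("red2",(172,150,50),(180,255,255)),("brass",(10,100,80),(22,255,255)),("yellow",(23,120,120),(35,255,255))):
    z={"r":.094,"b":.089,"y":.104}[nm[0]]
    for a,c,l in blobs(mask(t,lo,hi,R)):
        print(nm,a,c,onz("top",[c],z).round(4))
# plate corners
g=mask(t,(0,0,100),(180,60,255),(290,165,410,300));b=max(blobs(g),key=lambda x:x[0])
hull=cv2.convexHull(np.argwhere(b[2])[:,::-1].astype(np.int32))
r=cv2.approxPolyDP(hull,6,True).reshape(-1,2);P=onz("top",r,.012);print(r.tolist(),P.round(4).tolist(),P.mean(0))
E
```

```text
blue V hist (array([  5,  18,  57,  18,  19,  19,  24, 149]), array([101.  , 119.25, 137.5 , 155.75, 174.  , 192.25, 210.5 , 228.75,
       247.  ]))
309 [357.3 212.5] [[ 0.54724923 -0.0780641   0.149     ]]
all 309 ((547.2711181640625, -78.58116149902344), (62.088077545166016, 24.215511322021484), 89.14461517333984)
bright 186 ((546.1483154296875, -79.65612030029297), (59.911155700683594, 22.013723373413086), 89.16500091552734)
red 10 [346.8 201.1] [[ 0.5889 -0.06    0.094 ]]
red 14 [374.1 217.1] [[ 0.5506 -0.1206  0.094 ]]
red 13 [346.6 231.8] [[ 0.5176 -0.0576  0.094 ]]
brass 14 [365.3 201.7] [[ 0.5884 -0.1026  0.089 ]]
brass 13 [340.2 217.7] [[ 0.5516 -0.0443  0.089 ]]
brass 8 [367.  230.2] [[ 0.5217 -0.104   0.089 ]]
brass 5 [363.  234.4] [[ 0.5122 -0.0947  0.089 ]]
brass 8 [351.2 251.6] [[ 0.4734 -0.067   0.089 ]]
brass 11 [336.6 254.2] [[ 0.468  -0.0343  0.089 ]]
yellow 22 [339.3 215.7] [[ 0.5524 -0.0417  0.104 ]]
yellow 28 [363.5 231.2] [[ 0.5162 -0.0945  0.104 ]]
yellow 235 [349.5 252.4] [[ 0.469  -0.0621  0.104 ]]
[[398, 204], [352, 291], [298, 262], [347, 177]] [[0.6038, -0.1914, 0.012], [0.3922, -0.0717, 0.012], [0.4635, 0.0555, 0.012], [0.6753, -0.0676, 0.012]] [ 0.53371215 -0.06882257  0.012     ]
```

```bash
python3 - <<'E'
from h import *
t=cv2.imread("pics/top0.png");s=cv2.imread("pics/side0.png")
R=(290,165,410,300)
hsv=cv2.cvtColor(t,cv2.COLOR_BGR2HSV)
print(hsv[200:226,357,2], hsv[200:226,357,0])
for v in(215,230,240):
    m=mask(t,(100,120,v),(125,255,255),(335,200,385,225)); p=np.argwhere(m>0)[:,::-1];P=onz("top",p,.149)[:,:2]
    c=P.mean(0);w,V=np.linalg.eigh(np.cov(P.T));d=V[:,1];e=(P-c)@V;print(v,len(p),c,np.degrees(np.arctan2(d[1],d[0]))%180,np.ptp(e,axis=0), np.sqrt(12*w))
y=mask(t,(20,120,120),(35,255,255),(325,240,372,270));p=np.argwhere(y>0)[:,::-1];P=onz("top",p,.104)[:,:2]
c=P.mean(0);w,V=np.linalg.eigh(np.cov(P.T));d=V[:,1];print("keeper",c,np.degrees(np.arctan2(d[1],d[0]))%360,np.ptp((P-c)@V,axis=0))
k=mask(t,(0,0,0),(180,255,60),(340,240,360,258));print([(a,c) for a,c,l in blobs(k)])
# side: blue
m=mask(s,(100,120,60),(125,255,255),(330,205,380,250));hs=cv2.cvtColor(s,cv2.COLOR_BGR2HSV)
b=max(blobs(m),key=lambda x:x[0]);hull=cv2.convexHull(np.argwhere(b[2])[:,::-1].astype(np.int32));print(b[:2],cv2.approxPolyDP(hull,2,True).reshape(-1,2).tolist())
# predicted blade corners for guess
for cx in(.548,.552):
    for sx in(-.032,.032):
        P=[[cx+dx,-.080+sx,z] for dx in(-.007,.007) for z in(.113,.149)]
        print(cx,sx,proj("side",P).round(1).tolist())
for z in [.082]:
  th=np.radians(np.arange(0,360,45));print(proj("side",np.c_[.551+.0575*np.cos(th),-.08+.0575*np.sin(th),0*th+z]).round().tolist())
  print(proj("top",np.c_[.551+.0575*np.cos(th),-.08+.0575*np.sin(th),0*th+z]).round().tolist())
big=cv2.resize(s[215:300,305:390],(680,680//1),interpolation=cv2.INTER_NEAREST)[:600]
cv2.imwrite("pics/c1.png",cv2.resize(s[225:300,315:390],(590,590),interpolation=cv2.INTER_NEAREST))
E
```

```text
[125 255 252 251 253 190 165 141 220 238 241 245 243 187 148 138 148 241
 243 225 253 250 250 250 250 250] [ 24  30  26  26  26  24  23 110 110 109 108 108 109 110 110 111 111 109
 109  24  23  26  26  26  26  30]
215 171 [ 0.5486547  -0.07914584] 88.90114153771397 [0.02221873 0.05986469] [0.0246916  0.05689173]
230 147 [ 0.54880426 -0.07747817] 89.68866121109464 [0.02243802 0.05569821] [0.02421733 0.05566431]
240 100 [ 0.5475953  -0.07459993] 88.91249172086064 [0.01981115 0.05550837] [0.02212186 0.05128603]
keeper [ 0.46893077 -0.06151462] 73.55331895088976 [0.02449988 0.07825862]
[(np.int32(32), array([354. , 251.3]))]
(np.int32(292), array([351.3, 228.4])) [[358, 241], [351, 240], [344, 230], [345, 215], [350, 215], [359, 228]]
0.548 -0.032 [[352.2, 243.3], [352.6, 229.9], [358.0, 242.0], [358.5, 228.6]]
0.548 0.032 [[341.1, 228.1], [341.4, 214.9], [346.8, 226.8], [347.1, 213.7]]
0.552 -0.032 [[353.8, 242.9], [354.3, 229.5], [359.6, 241.6], [360.1, 228.2]]
0.552 0.032 [[342.8, 227.7], [343.0, 214.6], [348.4, 226.5], [348.7, 213.3]]
[[373.0, 240.0], [359.0, 233.0], [341.0, 232.0], [327.0, 240.0], [327.0, 251.0], [341.0, 260.0], [361.0, 260.0], [374.0, 252.0]]
[[355.0, 194.0], [337.0, 202.0], [331.0, 219.0], [338.0, 236.0], [357.0, 243.0], [374.0, 236.0], [381.0, 218.0], [373.0, 201.0]]
```

View pics/c1.png

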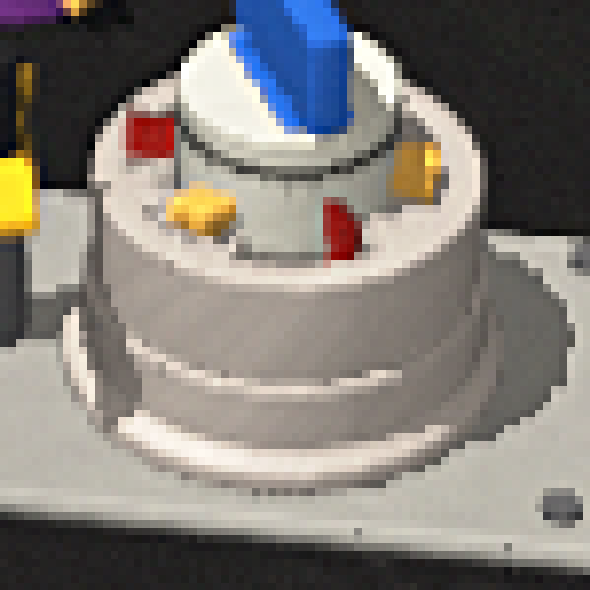

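```bash
python3 - <<'E'
from h import *
t=cv2.imread("pics/top0.png");hsv=cv2.cvtColor(t,cv2.COLOR_BGR2HSV)
m=mask(t,(100,120,120),(125,255,255),(335,200,385,225))
for r in range(205,220):
    c=np.flatnonzero(m[r]); print(r,(c.min(),c.max(),hsv[r,c,2][::4].tolist()) if len(c) else None)
print(onz("top",[[357.4,210.2],[357.4,207.6],[357.4,212.6]],.149))
g=cv2.cvtColor(t,cv2.COLOR_BGR2GRAY)
print(g[218,325:390].tolist()); print(g[185:250,357].tolist())
cv2.imwrite("pics/c2.png",cv2.resize(t[185:270,320:400],(565,600),interpolation=cv2.INTER_NEAREST))
print(onz("top",[[354,249.5],[354,248]],.138), proj("top",[[.467,-.0717,.138],[.467,-.0717,.104]]))
E
```

```text
205 None
206 None
207 (np.int64(345), np.int64(354), [191, 167, 159])
208 (np.int64(344), np.int64(371), [200, 235, 232, 225, 210, 198, 187])
209 (np.int64(344), np.int64(372), [204, 241, 240, 237, 237, 235, 236, 223])
210 (np.int64(344), np.int64(372), [212, 244, 243, 242, 240, 239, 238, 227])
211 (np.int64(343), np.int64(372), [123, 246, 246, 246, 244, 243, 242, 240])
212 (np.int64(344), np.int64(372), [201, 241, 242, 245, 242, 242, 242, 229])
213 (np.int64(344), np.int64(372), [138, 167, 176, 186, 202, 222, 171, 202])
214 (np.int64(344), np.int64(371), [135, 144, 143, 147, 150, 154, 134])
215 (np.int64(344), np.int64(370), [141, 142, 137, 140, 136, 135, 136])
216 (np.int64(346), np.int64(370), [172, 177, 149, 143, 142, 139, 136])
217 (np.int64(347), np.int64(367), [239, 242, 241, 216, 222, 198])
218 (np.int64(349), np.int64(367), [239, 241, 243, 241, 239])
219 None
[[ 0.55231339 -0.07844047  0.149     ]
 [ 0.55805475 -0.0786253   0.149     ]
 [ 0.54702602 -0.07827033  0.149     ]]
[205, 202, 173, 189, 130, 114, 204, 226, 225, 227, 223, 197, 200, 206, 213, 218, 218, 173, 204, 249, 252, 197, 145, 159, 151, 147, 146, 147, 147, 146, 146, 137, 134, 133, 133, 133, 132, 129, 122, 118, 119, 119, 132, 216, 252, 235, 133, 68, 58, 57, 53, 79, 183, 226, 230, 225, 205, 199, 201, 200, 200, 199, 196, 197, 198]
[205, 204, 202, 204, 205, 129, 111, 111, 122, 217, 226, 227, 230, 169, 84, 122, 254, 251, 250, 252, 185, 160, 113, 103, 114, 121, 127, 121, 82, 65, 60, 63, 112, 134, 224, 250, 249, 249, 249, 249, 249, 250, 252, 207, 95, 150, 163, 177, 217, 227, 228, 228, 226, 227, 231, 231, 234, 182, 132, 122, 116, 94, 80, 106, 108]
[[ 0.46926119 -0.06945361  0.138     ]
 [ 0.47249303 -0.06955208  0.138     ]] [[355.09097591 250.53350401]
 [353.90809539 253.23938598]]
```

View pics/c2.png

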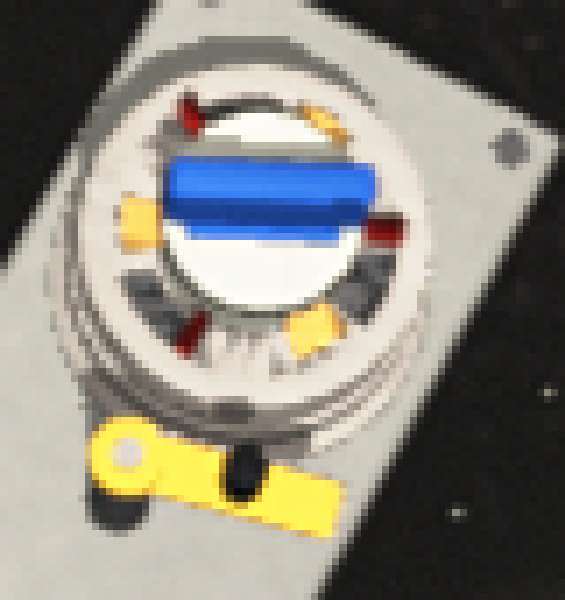

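The blade centre is about (0.552, -0.079) and it lies roughly along world y (89°). Its plug_lug end is at +y, so it needs about 35° of counterclockwise turn. Next I move above it.

```bash
python3 -m crank '[[0.6,0.034,-0.069,0,-0.049],[0.6,0.034,-0.069,0,-0.049],[0.6,0.034,-0.069,0,-0.049],[0.6,0.034,-0.069,0,-0.049],[0.6,0.034,-0.069,0,-0.049],[0.6,0.034,-0.069,0,-0.049],[0.6,0.034,-0.069,0,-0.049],[0.6,0.034,-0.069,0,-0.049]]' 5
python3 -m crank '[[0.6,0.034,-0.069,0,-0.049],[0.6,0.034,-0.069,0,-0.049],[0.6,0.034,-0.069,0,-0.049],[0.6,0.034,-0.069,0,-0.049],[0.6,0.034,-0.069,0,-0.049],[0.6,0.034,-0.069,0,-0.049],[0.6,0.034,-0.069,0,-0.049],[0.6,0.034,-0.069,0,-0.049]]'
python3 -m crank '[[0.6,0.034,-0.069,0,-0.049],[0.6,0.034,-0.069,0,-0.049],[0.6,0.034,-0.069,0,-0.049],[0.6,0.034,-0.069,0,-0.049],[0.6,0.034,-0.069,0,-0.049],[0.6,0.034,-0.069,0,-0.049],[0.6,0.034,-0.069,0,-0.049],[0.6,0,0,0,0]]'
cat > st.py <<'E'
from cell import arm
from scipy.spatial.transform import Rotation as R
import numpy as np
s=arm.observe();y=R.from_rotvec(s["ee_rot"]).as_matrix()
print("t",round(s["clock"],2),"pos",s["position"].round(4),"yaw_y",np.degrees(np.arctan2(y[1,1],y[0,1])).round(2),"zax",y[:,2].round(3),"F",s["force"].round(2),"T",s["ft_torque"].round(2),"w",round(s["width"]*92,1),"j",s["joints"].round(2))
E
python3 st.py
```

```text
clock: 0.77
position: [0.3303, 0.3621, 0.2435]
ee_rot: [-1.187, -2.909, 0.001]
force: [0.8, -0.3, -0.4]
width: 0.602
clock: 1.43
position: [0.439, 0.1414, 0.2437]
ee_rot: [-1.755, -2.606, 0.0]
force: [0.3, 1.0, 0.2]
width: 0.597
clock: 2.1
position: [0.5355, -0.0566, 0.2439]
ee_rot: [2.198, 2.24, -0.002]
force: [-0.0, 0.0, -0.1]
width: 0.598
t 2.1 pos [ 0.5355 -0.0566  0.2439] yaw_y 1.09 zax [ 0.002 -0.004 -1.   ] F [-0.05  0.03 -0.05] T [-0.09  0.13  0.  ] w 55.0 j [-0.44  0.31  0.58  1.82 -0.19  1.06  0.23]
```

```bash
python3 -m crank '[[0.6,0.021,-0.028,-0.02,-0.017],[0.6,0.02,-0.028,-0.03,-0.017],[0.6,0,0,-0.03,0],[0.6,0,0,-0.02,0],[0.6,0,0,0,0],[0.6,0,0,0,0],[0.6,0,0,0,0],[0.6,0,0,0,0]]'; python3 st.py
python3 - <<'E'
from cell import arm
import cv2
cv2.imwrite("pics/side1.png",cv2.resize(arm.get_image("side")[150:300,270:430],(640,600),interpolation=cv2.INTER_CUBIC)[:,:,::-1])
E
```

```text
clock: 2.77
position: [0.5508, -0.0723, 0.2045]
ee_rot: [2.228, 2.214, 0.002]
force: [-0.2, 0.1, -0.9]
width: 0.598
t 2.77 pos [ 0.5508 -0.0723  0.2045] yaw_y -0.36 zax [ 0.001  0.    -1.   ] F [-0.23  0.11 -0.87] T [-0.09  0.04 -0.  ] w 55.0 j [-0.38  0.39  0.56  1.83 -0.24  0.99  0.28]
```

View pics/side1.png

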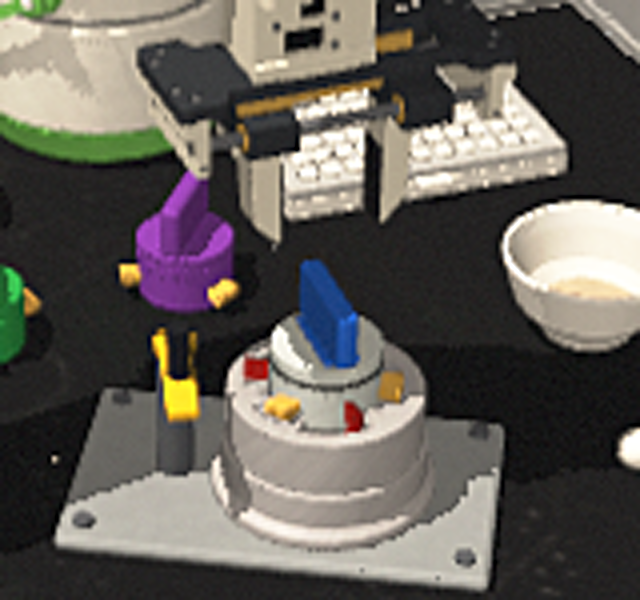

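The fingers are over the plug and straddle the blade, with about 7 mm of y left to correct. I'll descend and correct that together.

```bash
python3 -m crank '[[0.6,0.003,-0.017,0,-0.01],[0.6,0,0,0,0],[0.6,0,0,-0.04,0],[0.6,0,0,-0.05,0],[0.6,0,0,-0.05,0],[0.6,0,0,-0.03,0],[0.6,0,0,0,0],[0.6,0,0,0,0]]'; python3 st.py
```

```text
clock: 3.48
position: [0.5514, -0.0798, 0.1357]
ee_rot: [-2.241, -2.201, 0.001]
force: [0.5, 0.1, 0.9]
width: 0.6
t 3.48 pos [ 0.5514 -0.0798  0.1357] yaw_y -1.03 zax [-0.001 -0.    -1.   ] F [0.5  0.08 0.92] T [-0.09 -0.01  0.02] w 55.2 j [-0.33  0.48  0.53  1.9  -0.31  0.85  0.34]
```

```bash
python3 -m crank '[[0.1,0,0,0,0],[0.1,0,0,0,0],[0.1,0,0,0,0],[0.1,0,0,0,0],[0.1,0,0,0,0],[0.1,0,0,0,0],[0.1,0,0,0,0],[0.1,0,0,0,0]]' 5; python3 st.py
python3 - <<'E'
from cell import arm
import cv2
cv2.imwrite("pics/side2.png",cv2.resize(arm.get_image("side")[150:300,270:430],(640,600),interpolation=cv2.INTER_CUBIC)[:,:,::-1])
E
```

```text
clock: 4.15
position: [0.5518, -0.0794, 0.1359]
ee_rot: [2.24, 2.202, 0.0]
force: [0.6, -0.1, 1.8]
width: 0.164
t 4.15 pos [ 0.5518 -0.0794  0.1359] yaw_y -1.0 zax [ 0.  0. -1.] F [ 0.57 -0.06  1.82] T [-0.04  0.   -0.03] w 15.0 j [-0.33  0.48  0.53  1.9  -0.31  0.85  0.34]
```

View pics/side2.png

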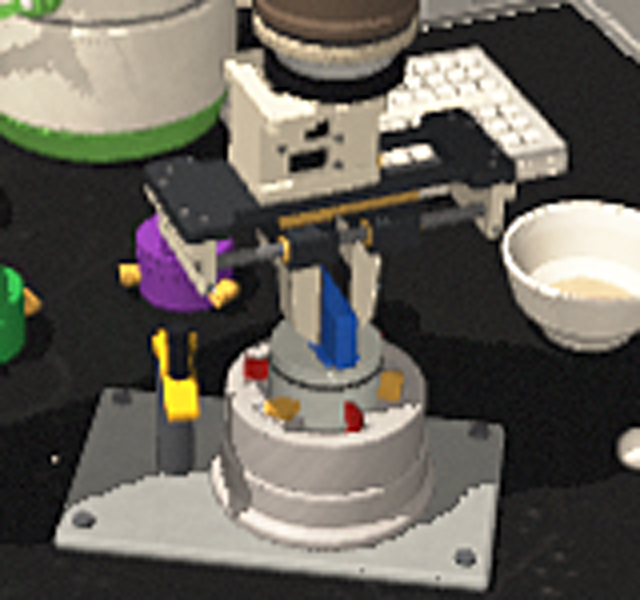

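The blade is gripped (15 mm) with negligible side force. Next I turn it counterclockwise about 36°.

```bash
python3 -m crank '[[0.1,0,0,0,0.04],[0.1,0,0,0,0.09],[0.1,0,0,0,0.1],[0.1,0,0,0,0.1],[0.1,0,0,0,0.1],[0.1,0,0,0,0.1],[0.1,0,0,0,0.07],[0.1,0,0,0,0]]'; python3 st.py
```

```text
clock: 4.87
position: [0.551, -0.0796, 0.1353]
ee_rot: [-1.445, -2.788, 0.001]
force: [0.3, -0.3, -4.2]
width: 0.153
t 4.87 pos [ 0.551  -0.0796  0.1353] yaw_y 35.19 zax [-0.001  0.    -1.   ] F [ 0.25 -0.33 -4.21] T [-0.09 -0.01  0.01] w 14.1 j [-0.21  0.45  0.35  1.89 -0.21  0.84  0.86]
```

Fz is now about -4.2 N, which is the plug's weight hanging from the gripper. So the lugs are over the gaps, and I can lower it 13 mm.

```bash
python3 -m crank '[[0.1,0,0,-0.006,0],[0.1,0,0,-0.006,0],[0.1,0,0,-0.006,0],[0.1,0,0,-0.006,0],[0.1,0,0,-0.005,0],[0.1,0,0,-0.002,0],[0.1,0,0,0,0],[0.1,0,0,0,0]]'; python3 st.py
```

```text
clock: 5.53
position: [0.5517, -0.0794, 0.1233]
ee_rot: [1.451, 2.787, 0.0]
force: [0.9, -0.1, -4.2]
width: 0.153
t 5.53 pos [ 0.5517 -0.0794  0.1233] yaw_y 35.0 zax [ 0. -0. -1.] F [ 0.9  -0.11 -4.19] T [-0.02  0.   -0.02] w 14.1 j [-0.21  0.47  0.35  1.9  -0.22  0.81  0.87]
```

Still hanging freely, so it is inside the gap. I'll release it to let it settle, then regrip.

```bash
python3 -m crank '[[0.35,0,0,0,0],[0.35,0,0,0,0],[0.35,0,0,0,0],[0.35,0,0,0,0],[0.1,0,0,0,0],[0.1,0,0,0,0],[0.1,0,0,0,0],[0.1,0,0,0,0]]' 6; python3 st.py
python3 - <<'E'
from cell import arm
import cv2
cv2.imwrite("pics/side3.png",cv2.resize(arm.get_image("side")[150:300,270:430],(640,600),interpolation=cv2.INTER_CUBIC)[:,:,::-1])
E
```

```text
clock: 6.2
position: [0.5517, -0.0795, 0.1234]
ee_rot: [1.45, 2.787, 0.0]
force: [-0.7, -0.2, 0.4]
width: 0.154
t 6.2 pos [ 0.5517 -0.0795  0.1234] yaw_y 35.0 zax [ 0.  0. -1.] F [-0.72 -0.22  0.38] T [-0.1  -0.06 -0.05] w 14.1 j [-0.21  0.47  0.35  1.9  -0.22  0.81  0.87]
```

View pics/side3.png

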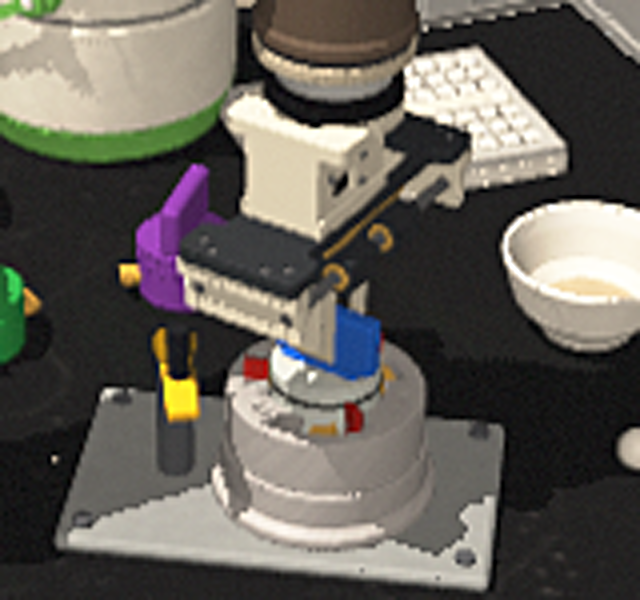

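The plug has dropped into the thread: the seat carries its weight and the lugs are in the gaps. Next I drive it clockwise while sinking.

```bash
python3 -m crank '[[0.1,0,0,0,-0.04],[0.1,0,0,0,-0.07],[0.1,0,0,-0.001,-0.07],[0.1,0,0,-0.001,-0.07],[0.1,0,0,-0.001,-0.07],[0.1,0,0,-0.001,-0.07],[0.1,0,0,-0.001,-0.07],[0.1,0,0,-0.001,-0.04]]' 10; python3 st.py
```

```text
clock: 6.92
position: [0.5511, -0.0793, 0.1207]
ee_rot: [-2.126, -2.311, 0.001]
force: [-1.0, 0.9, 1.9]
width: 0.149
t 6.92 pos [ 0.5511 -0.0793  0.1207] yaw_y 4.78 zax [-0.001  0.    -1.   ] F [-0.95  0.87  1.88] T [0.22 0.27 0.04] w 13.7 j [-0.31  0.49  0.49  1.91 -0.31  0.82  0.44]
```

Smooth, with little force. I'll continue.

```bash
python3 -m crank '[[0.1,0,0,-0.001,-0.05],[0.1,0,0,-0.001,-0.07],[0.1,0,0,-0.001,-0.07],[0.1,0,0,-0.001,-0.07],[0.1,0,0,-0.001,-0.07],[0.1,0,0,-0.001,-0.07],[0.1,0,0,-0.001,-0.07],[0.1,0,0,-0.001,-0.05]]'; python3 st.py
```

```text
clock: 7.58
position: [0.5516, -0.0791, 0.1177]
ee_rot: [-2.67, -1.655, -0.0]
force: [-1.0, 0.3, 2.8]
width: 0.15
t 7.58 pos [ 0.5516 -0.0791  0.1177] yaw_y -26.4 zax [-0.  0. -1.] F [-1.01  0.31  2.81] T [0.18 0.28 0.1 ] w 13.8 j [-0.4   0.53  0.64  1.92 -0.42  0.83 -0.  ]
```

```bash
python3 -m crank '[[0.1,0,0,-0.001,-0.03],[0.1,0,0,-0.001,-0.03],[0.1,0,0,0,-0.03],[0.1,0,0,0,-0.02],[0.1,0,0,0,0],[0.1,0,0,0,0],[0.1,0,0,0,0],[0.1,0,0,0,0]]'; python3 st.py
```

```text
clock: 8.25
position: [0.5522, -0.0794, 0.1173]
ee_rot: [2.757, 1.505, 0.001]
force: [0.0, -0.6, 5.2]
width: 0.159
t 8.25 pos [ 0.5522 -0.0794  0.1173] yaw_y -32.73 zax [ 0.001 -0.    -1.   ] F [ 0.01 -0.6   5.18] T [ 0.05 -0.05  0.2 ] w 14.6 j [-0.42  0.53  0.67  1.92 -0.44  0.84 -0.09]
```

```bash
python3 -m crank '[[0.1,0,0,0,-0.03],[0.1,0,0,0,-0.02],[0.1,0,0,0,0],[0.1,0,0,0,0],[0.1,0,0,0,0],[0.1,0,0,0,0],[0.1,0,0,0,0],[0.1,0,0,0,0]]'; python3 st.py
```

```text
clock: 8.92
position: [0.552, -0.0797, 0.1173]
ee_rot: [2.796, 1.432, 0.001]
force: [-0.2, -0.4, 5.2]
width: 0.164
t 8.92 pos [ 0.552  -0.0797  0.1173] yaw_y -35.76 zax [ 0.001 -0.    -1.   ] F [-0.24 -0.36  5.16] T [-0.13  0.1   0.23] w 15.1 j [-0.43  0.54  0.69  1.92 -0.45  0.84 -0.13]
```

The jaws widen (15.1 mm) and the torque rises, so the stop is reached. I'll release, rise and look.

```bash
python3 -m crank '[[0.45,0,0,0,0],[0.45,0,0,0,0],[0.45,0,0,0,0],[0.45,0,0,0.05,0],[0.45,0,0,0.09,0],[0.45,0,0,0.09,0],[0.45,0,0.08,0.05,0],[0.45,0,0.08,0,0]]'; python3 -m crank '[[0.45,0,0.09,0,0],[0.45,0,0.09,0,0],[0.45,0,0.09,0,0],[0.45,0,0,0,0],[0.45,0,0,0,0],[0.45,0,0,0,0],[0.45,0,0,0,0],[0.45,0,0,0,0]]'; python3 st.py
python3 - <<'E'
from h import *
t=arm.get_image("top")[:,:,::-1].copy();s=arm.get_image("side")[:,:,::-1].copy()
cv2.imwrite("pics/top4.png",t);cv2.imwrite("pics/side4.png",s)
c=cv2.hconcat([cv2.resize(t[185:270,320:400],(400,425),interpolation=cv2.INTER_NEAREST),cv2.resize(s[215:300,310:390],(400,425),interpolation=cv2.INTER_NEAREST)])
cv2.imwrite("pics/c4.png",c)
E
```

```text
clock: 9.58
position: [0.5537, -0.0176, 0.2335]
ee_rot: [2.797, 1.422, 0.01]
force: [1.7, -0.7, 0.1]
width: 0.451
clock: 10.25
position: [0.5517, 0.0908, 0.229]
ee_rot: [2.798, 1.427, -0.0]
force: [0.2, 0.4, -0.2]
width: 0.448
t 10.25 pos [0.5517 0.0908 0.229 ] yaw_y -35.95 zax [ 0. -0. -1.] F [ 0.18  0.43 -0.16] T [-0.1   0.08 -0.03] w 41.2 j [-0.81  0.4   0.77  1.8  -0.32  1.07 -0.55]
```

View pics/c4.png

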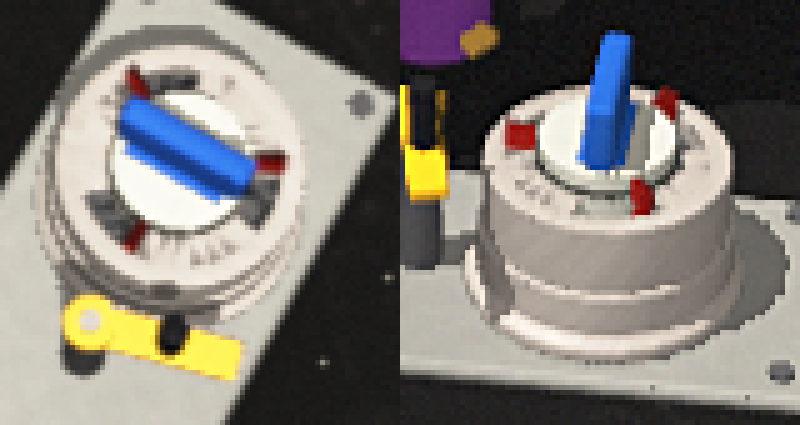

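Top crop: the blade is turned and its lugs are below the rim. The keeper hinge is at (90,322) in the crop and the knob at (172,335). Next I measure the blade's angle and height.

```bash
python3 - <<'E'
from h import *
t=cv2.imread("pics/top4.png");s=cv2.imread("pics/side4.png")
cv2.imwrite("pics/c5.png",cv2.hconcat([cv2.resize(t[195:230,335:380],(450,350),interpolation=cv2.INTER_NEAREST),cv2.resize(s[215:252,338:370],(320,350),interpolation=cv2.INTER_NEAREST)]))
m=mask(t,(100,120,60),(125,255,255),(335,195,385,230));pts=np.argwhere(m>0)[:,::-1]
h=cv2.cvtColor(t,cv2.COLOR_BGR2HSV)
# upper edge of the mask per column -> far top edge of blade
col=[(c,pts[pts[:,0]==c][:,1].min()-.5) for c in range(346,369)]
P=onz("top",col,.130)[:,:2];v=cv2.fitLine(P.astype(np.float32),cv2.DIST_HUBER,0,1e-4,1e-4).ravel();print("edge dir",np.degrees(np.arctan2(v[1],v[0]))%180, v)
n=np.array([v[1],-v[0]]);n*=np.sign(n[0]);print("edge->jar axis dist (want 7mm)",[((v[2:]-np.array([x,-.079]))@n).round(4) for x in(.550,.552)])
hs=np.array([.5518,-.0792])
print("hinge",onz("top",[[338,249.3]],.108))
for A in(150.5,152):
    a=np.radians(A);print(A,hs+.088*np.array([np.cos(a),np.sin(a)]))
k=mask(t,(0,0,0),(180,255,70),(344,240,362,260));b=max(blobs(k),key=lambda x:x[0]);print(b[:2]);q=np.argwhere(b[2])[:,::-1];print(q.min(0),q.max(0))
k2=mask(s,(0,0,0),(180,255,60),(305,222,322,248));b=[(x[0],x[1],np.argwhere(x[2])[:,::-1].min(0),np.argwhere(x[2])[:,::-1].max(0)) for x in blobs(k2)];print(b)
cv2.imwrite("pics/c6.png",cv2.resize(s[220:275,300:340],(436,600),interpolation=cv2.INTER_NEAREST))
print("side proj of blade top/bottom centre", proj("side",[[.5518,-.0792,.130],[.5518,-.0792,.136]]))
E
```

```text
edge dir 59.371075 [ 0.5094758   0.86048496  0.56552273 -0.06948958]
edge->jar axis dist (want 7mm) [np.float64(0.0085), np.float64(0.0068)]
hinge [[ 0.47561815 -0.03681408  0.108     ]]
150.5 [ 0.4752087  -0.03586673]
152 [ 0.47410061 -0.0378865 ]
(np.int32(36), array([354.1, 251.1]))
[352 247] [357 255]
[(np.int32(255), array([312.9, 235.8]), array([305, 224]), array([321, 247]))]
side proj of blade top/bottom centre [[351.00119602 228.15006727]
 [351.0642662  225.93513196]]
```

View pics/c5.png

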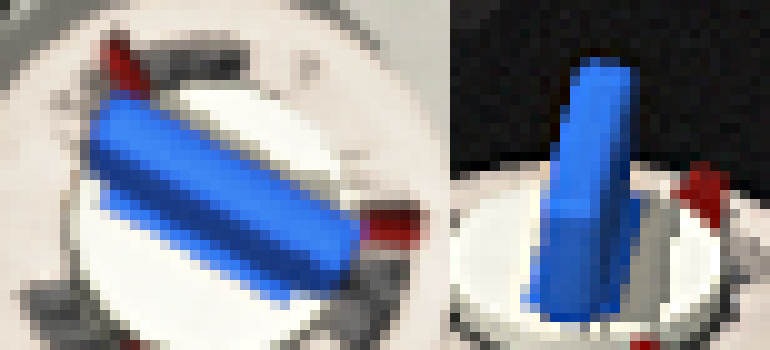

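View pics/c6.png

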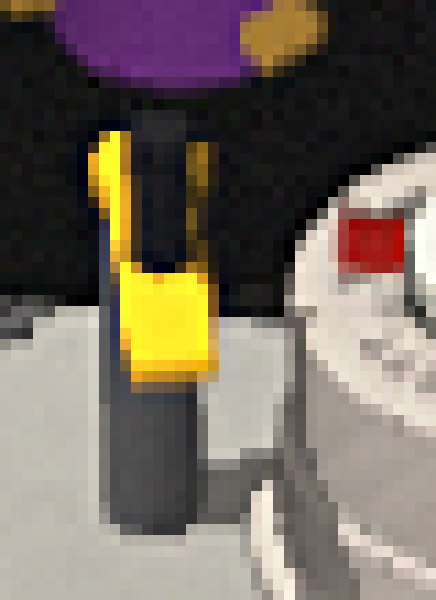

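The blade is at 59.4° in world and home is about 60.5°, so it is home. The keeper hinge is near (0.475, -0.036) and the knob near (0.468, -0.071). I'll cage the knob loosely between the jaws, with the jaw axis tangential, and sweep it round the hinge.

```bash
python3 -m crank '[[0.45,-0.035,-0.067,0,0.067],[0.45,-0.035,-0.067,0,0.067],[0.45,-0.035,-0.067,0,0.067],[0.45,-0.035,-0.067,0,0.067],[0.45,-0.035,-0.067,0,0.067],[0.45,-0.034,-0.07,0,0.067],[0.45,0,0,0,0],[0.45,0,0,0,0]]'; python3 st.py
```

```text
clock: 11.02
position: [0.4673, -0.0716, 0.2293]
ee_rot: [-2.441, -1.978, -0.002]
force: [0.5, 0.0, -0.5]
width: 0.447
t 11.02 pos [ 0.4673 -0.0716  0.2293] yaw_y -11.96 zax [ 0.001  0.001 -1.   ] F [ 0.48  0.01 -0.54] T [-0.03  0.01 -0.01] w 41.2 j [-0.57  0.23  0.74  1.99 -0.18  0.99  0.05]
```

Exactly above the knob. I'll descend 95 mm and check.

```bash
python3 -m crank '[[0.45,0,0,-0.04,0],[0.45,0,0,-0.05,0],[0.45,0,0,-0.05,0],[0.45,0,0,-0.05,0],[0.45,0,0,-0.03,0],[0.45,0,0,-0.017,0],[0.45,0,0,0,0],[0.45,0,0,0,0]]'; python3 st.py
python3 - <<'E'
from h import *
t=arm.get_image("top")[:,:,::-1];s=arm.get_image("side")[:,:,::-1]
c=cv2.hconcat([cv2.resize(t[185:285,310:400],(400,444),interpolation=cv2.INTER_CUBIC),cv2.resize(s[185:285,290:380],(400,444),interpolation=cv2.INTER_CUBIC)])
cv2.imwrite("pics/c7.png",c)
E
```

```text
clock: 11.68
position: [0.4684, -0.0692, 0.1343]
ee_rot: [2.436, 1.984, -0.0]
force: [-0.1, -0.8, -0.5]
width: 0.451
t 11.68 pos [ 0.4684 -0.0692  0.1343] yaw_y -11.67 zax [-0. -0. -1.] F [-0.09 -0.84 -0.5 ] T [-0.15 -0.   -0.05] w 41.5 j [-0.48  0.37  0.67  2.1  -0.33  0.77  0.19]
```

View pics/c7.png

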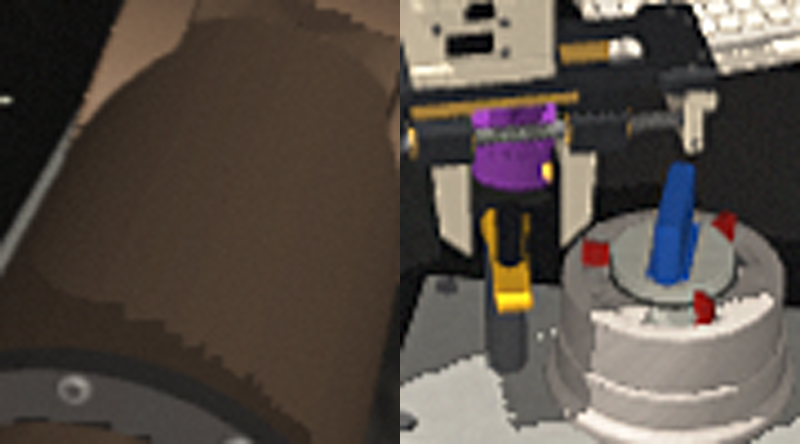

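The knob stands between the open fingers and there is no contact force. I'll narrow the cage and then sweep.

```bash
python3 -m crank '[[0.21,0,-0.005,0,0],[0.21,0,0,0,0],[0.21,0,0,0,0],[0.21,0,0,0,0],[0.21,0.0095,-0.001,0,0.1],[0.21,0.0095,-0.001,0,0.1],[0.21,0.0095,0.001,0,0.1],[0.21,0.0095,0.001,0,0.1]]' 10; python3 st.py
```

```text
clock: 12.45
position: [0.4827, -0.0716, 0.1341]
ee_rot: [-1.964, -2.451, 0.001]
force: [-1.8, -0.6, 0.7]
width: 0.211
t 12.45 pos [ 0.4827 -0.0716  0.1341] yaw_y 12.6 zax [-0.001  0.    -1.   ] F [-1.79 -0.62  0.69] T [-0.09  0.52  0.  ] w 19.4 j [-0.38  0.38  0.54  2.06 -0.28  0.77  0.55]
```

```bash
python3 -m crank '[[0.21,0.009,0.003,0,0.1],[0.21,0.009,0.003,0,0.1],[0.21,0.008,0.005,0,0.1],[0.21,0.008,0.005,0,0.1],[0.21,0.007,0.006,0,0.1],[0.21,0.007,0.006,0,0.1],[0.21,0,0,0,0],[0.21,0,0,0,0]]'; python3 st.py
```

```text
clock: 13.12
position: [0.5025, -0.0603, 0.1342]
ee_rot: [1.122, 2.934, 0.001]
force: [-0.5, 0.4, -0.3]
width: 0.208
t 13.12 pos [ 0.5025 -0.0603  0.1342] yaw_y 48.13 zax [ 0.  0. -1.] F [-0.5   0.39 -0.26] T [-0.04 -0.02  0.01] w 19.1 j [-0.27  0.38  0.37  2.01 -0.19  0.78  1.06]
```

```bash
python3 -m crank '[[0.21,0.0055,0.0075,0,0.1],[0.21,0.0055,0.0075,0,0.1],[0.21,0.003,0.005,0,0],[0.21,0,0,0,0],[0.21,0.003,0.005,0,0],[0.21,0,0,0,0],[0.21,0,0,0,0],[0.21,0,0,0,0]]'; python3 st.py
```

```text
clock: 13.78
position: [0.5086, -0.0516, 0.1341]
ee_rot: [-0.813, -3.034, 0.002]
force: [-1.6, -5.9, 1.6]
width: 0.21
t 13.78 pos [ 0.5086 -0.0516  0.1341] yaw_y 60.01 zax [-0.001 -0.001 -1.   ] F [-1.55 -5.87  1.61] T [-1.26  0.48  0.03] w 19.3 j [-0.25  0.39  0.32  2.   -0.17  0.78  1.21]
```

A 6 N reaction shows the keeper is at its stop. I'll open, rise and move away to check.

```bash
python3 -m crank '[[0.4,0,0,0,0],[0.4,0,0,0,0],[0.4,0,0,0,0],[0.4,0,0,0.05,0],[0.4,0,0,0.09,0],[0.4,0,0,0.09,0],[0.4,0,0.06,0.03,0],[0.4,0,0.09,0,0]]'; python3 -m crank '[[0.4,0,0.09,0,0],[0.4,0,0.09,0,0],[0.4,0,0.09,0,0],[0.4,0,0,0,0],[0.4,0,0,0,0],[0.4,0,0,0,0],[0.4,0,0,0,0],[0.4,0,0,0,0]]'; python3 st.py
python3 - <<'E'
from h import *
t=arm.get_image("top")[:,:,::-1].copy();s=arm.get_image("side")[:,:,::-1].copy()
cv2.imwrite("pics/top8.png",t);cv2.imwrite("pics/side8.png",s)
c=cv2.hconcat([cv2.resize(t[185:270,320:400],(400,425),interpolation=cv2.INTER_NEAREST),cv2.resize(s[215:300,305:385],(400,425),interpolation=cv2.INTER_NEAREST)])
cv2.imwrite("pics/c8.png",c)
y=mask(t,(20,120,120),(35,255,255),(325,225,372,270));p=np.argwhere(y>0)[:,::-1];P=onz("top",p,.104)[:,:2]
ce=P.mean(0);w,V=np.linalg.eigh(np.cov(P.T));d=V[:,1];print("keeper",ce,np.degrees(np.arctan2(d[1],d[0]))%180,np.ptp((P-ce)@V,axis=0))
m=mask(t,(100,120,60),(125,255,255),(335,195,385,230));pts=np.argwhere(m>0)[:,::-1]
col=[(c,pts[pts[:,0]==c][:,1].min()-.5) for c in range(346,369)]
P=onz("top",col,.130)[:,:2];v=cv2.fitLine(P.astype(np.float32),cv2.DIST_HUBER,0,1e-4,1e-4).ravel();print("blade",np.degrees(np.arctan2(v[1],v[0]))%180)
t0=cv2.imread("pics/top0.png")
for nm,r in(("beaker",(150,268,212,325)),("bottle",(450,200,495,240))):
    x0,y0,x1,y1=r;print(nm,cv2.phaseCorrelate(np.float64(cv2.cvtColor(t0,6)[y0:y1,x0:x1]),np.float64(cv2.cvtColor(t,6)[y0:y1,x0:x1])))
E
```

```text
clock: 14.45
position: [0.5114, 0.0072, 0.2421]
ee_rot: [0.814, 3.027, 0.003]
force: [1.7, 0.9, -1.0]
width: 0.397
clock: 15.12
position: [0.5094, 0.1163, 0.2382]
ee_rot: [0.808, 3.036, -0.0]
force: [0.6, 0.0, 0.2]
width: 0.4
t 15.12 pos [0.5094 0.1163 0.2382] yaw_y 60.18 zax [ 0. -0. -1.] F [0.59 0.04 0.2 ] T [-0.04 -0.01 -0.  ] w 36.8 j [-0.54  0.27  0.27  1.85 -0.08  1.03  0.81]
keeper [ 0.4957502  -0.04749285] 147.3536559781299 [0.02307773 0.07800093]
blade 59.371075
beaker ((0.18795609304281768, -0.03292996672365334), 0.43730300559586566)
bottle ((0.5752187500367363, -0.00947293076846023), 0.9800437068036296)
```

View pics/c8.png

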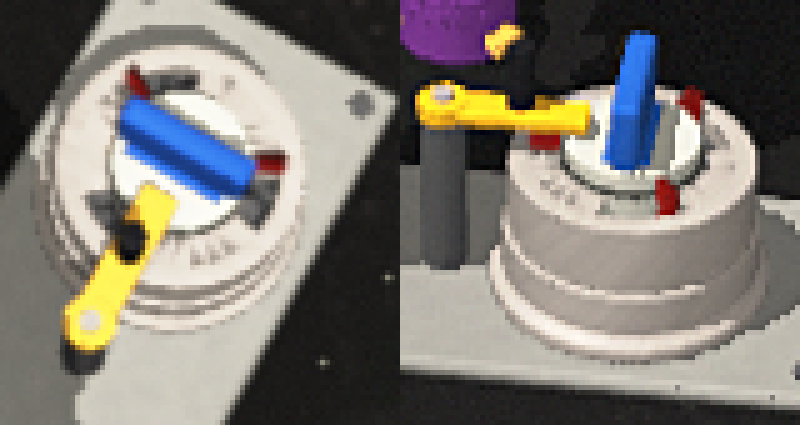

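```bash
python3 - <<'E'
from h import *
P=onz("top",[[338.2,249.2],[351.3,223.2]],.105)[:,:2];d=P[1]-P[0];print(P,np.degrees(np.arctan2(d[1],d[0]))%360)
# bar side edges: per-row left/right yellow, tip section above knob
t=cv2.imread("pics/top8.png");y=mask(t,(20,120,120),(35,255,255),(325,220,372,270))
for r in range(221,257,2):
    c=np.flatnonzero(y[r]);print(r,c.min() if len(c) else None,c.max() if len(c) else None)
E
```

```text
[[ 0.47637269 -0.03738704]
 [ 0.53458692 -0.06788359]] 332.3514108215962
221 None None
223 348 352
225 347 354
227 347 354
229 348 353
231 349 352
233 349 351
235 341 349
237 340 348
239 339 347
241 338 346
243 336 345
245 334 344
247 333 343
249 333 342
251 333 342
253 334 341
255 None None
```

The two keeper readings (327° from the area axis, 332° from hinge to tip) bracket the 330.5° stop, and both are within tolerance. The blade is unchanged at 59.4° and the bystanders moved less than 1 px. I'm handing in.

```bash
python3 -c "
from cell import arm
print(arm.sign_off())"
```

```text
the job is handed in; nothing more can be done
None
```

The plug is screwed home and the keeper is swung over it and locked. I handed the job in at about 15 s of the 48 s allowed, and no verdict is reported.

- **Drop-in:** I gripped the blade and turned it about 36° counterclockwise, until the force reading showed the plug hanging free over its gaps. I then lowered it 13 mm and released it, and the seat took its weight.
- **Driving home:** I turned it clockwise about 65° with the sink, until the torque rose and the jaws began to widen against the blade.
- **Keeper:** I caged the knob loosely between the fingers and swept it round the hinge. A 6 N reaction at the end showed it had reached its stop.

**Last checks:**
- **Blade:** it sits at 59.4° in world, against about 60.5° expected for home. I did not measure its height in the pictures at the end; the tool height at release put the blade centre at about 112 mm.
- **Keeper angle:** my two readings disagreed, 327° from the yellow area's axis (the knob hides part of it) and 332° from hinge to tip. They bracket the 330.5° stop, and both are within tolerance.
- **Bystanders:** the beaker and bottle shifted by less than 1 px in the top view. The beaker's match was weak, so that reading is less certain.
- **Gripper:** it is clear of everything.

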